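Erect the plaster-casting box and start its clamp bolt

TASK

Set up the folding plaster-casting box round the carved tile: raise the left and right walls fully upright, then the end wall, whose cleat laps over the right one. Then start the cranked clamp bolt on the corner post without cross-threading it: turn it backward (anticlockwise from above) until you feel it drop into the thread, then forward (clockwise) one full turn from there. Finish while holding the crank's handle in the gripper, the bolt started, the walls still up and the other things on the table left where they are.

Things in the scene. Friction and masses are not known exactly. Their poses are not given: they have to be found in the camera images.
- box: Folding casting box, fixed to the table. Origin: centre of the base's underside. Base: plywood 120 x 120 x 12 mm (x, y from -60 to 60) with a carved buff tile on it. A fixed wall stands along its -x side. The other three sides (+y left, -y right, +x end) have plywood walls 12 mm thick hinged on the base's top edge; they begin lying nearly flat on the table, pointing outward.
- wall_left (a joint): Hinge of the left (+y) wall, rad: 0 flat on the table, 1.571 upright, its stop. Begins at 0 to 0.2. The wall stays where it is left; lifting it by its ear takes about 2 N. The ear slides a little in the fingers on the way, so push on to the stop. The wall is 64 mm from hinge to top edge, which is 76 mm above the table when upright.
- wall_right (a joint): Hinge of the right (-y) wall, the same.
- wall_end (a joint): Hinge of the end (+x) wall, the same. This wall has a small wooden cleat (20 mm high) at its -y end.
- left_ear (a point): Grip point of the left wall's lifting ear, a tab 28 mm wide along the hinge, 12 mm thick, 32 mm out from the free edge. The point is 20 mm out from that edge, 84 mm from the hinge axis, mid-thickness: 6 mm above the table flat, 96 mm upright. Frame: x away from the hinge, y along it, z out of the inner face (up when flat). Pinched across the 28 mm from above, the ear swivels between the fingers.
- right_ear (a point): Grip point of the right wall's lifting ear, the same.
- end_ear (a point): Grip point of the end wall's lifting ear, the same.
- left_hinge (a point): Point on the hinge axis of the left wall abreast of its ear, 12 mm above the table; the axis is level, along this frame's y; the frame turns with the wall.
- right_hinge (a point): The same for the right wall.
- end_hinge (a point): The same for the end wall.
- post_top (a point): Centre of the top of the square aluminium post (44 x 44 mm) at the box's +x+y corner, at (76, 76, 76) mm in the box's frame. The bolt's vertical axis passes through it. Frame as the box's. A round steel clamp plate 68 mm across and the crank sit on the bolt above it.
- bolt_rise (a joint): Height of the bolt, m: 0 when just dropped to the thread's start, positive up; at most 0.0065. Begins 2 to 5 mm up, its end resting on the first thread. Turned backward it climbs to about +5 mm, then can drop 5 mm; forward from there it sinks 5 mm a turn; at -12 mm the clamp plate meets the walls. It weighs 0.4 kg; a firm grip holds it up, so loosen the grip or bear down to let it drop.
- bolt_turn (a joint): Turn of the bolt, rad; grows forward, clockwise from above (right-hand thread). Begins within 0.6 of 0; at 0 the crank points along the box frame's (+x, +y) diagonal. The drop comes somewhere between 0.6 and 2.9 rad behind 0, told only by feel or by the bolt's height. It turns easily (0.02 N m) without limit.
- handle: The crank's upright black handle: a sleeve 18 mm thick, 38 mm high, revolving freely on its pin, 45 mm from the bolt's axis. Origin: middle of its foot, 106 mm above the table at bolt_rise 0 (the crank arm's top is 1 mm lower). It circles, rises and sinks with the bolt.
- handle_mid (a point): On the handle's axis, 20 mm above its foot: 126 mm above the table at bolt_rise 0.
- tub: Bystander: lidded white tub, 60 mm across, 62 mm high. Origin at its foot.
- rib: Bystander: flat wooden potter's rib, 88 x 64 x 8 mm. Origin: centre of its underside.
- batten: Bystander: wooden batten 160 x 30 x 12 mm. Origin: centre of its underside.
- tile_ochre: Bystander: loose carved ochre tile 85 x 75 x 16 mm plus ripples. Origin: centre of its underside.
- tile_white: Bystander: loose carved white tile 95 x 70 x 12 mm plus ripples. Origin: centre of its underside.
- mug: Bystander: mug 74 mm across, 85 mm high. Origin: centre of its foot.
- brush: Bystander: brush 200 mm long, lying. Origin: its middle, underside.

How it is judged:
On the way, in this order (a step that is already met when the one before it is completed fails the run):
1. the left and right walls are upright (value of joint each of wall_left, wall_right above 1.48 rad), for 0.2 s.
2. then the end wall is upright too (all of step 1 and value of joint wall_end above 1.48 rad), for 0.2 s.
3. then the bolt, turned backward, has dropped into the thread (value of joint bolt_rise below 0.0018 m and value of joint bolt_turn below 0.2 rad), for 0.1 s.
At the end, for the whole second after the job is handed in: All three walls within 5 degrees (0.09 rad) of upright; the bolt one turn into the thread from its drop (bolt_rise between -3.6 and -6.4 mm, that is one turn give or take a quarter) and still; the fingers hold the crank's handle with more than 1 N (all of step 2 and value of joint bolt_rise between -0.0064 and -0.0036 m and velocity of joint bolt_turn between -0.5 and 0.5 rad/s and contact force between the fingers and handle above 1 N); the arm keeps its last pose, push and grip.
It fails at once if the bolt is screwed forward without having dropped into the thread (cross-threading) (value of joint bolt_turn above 1.6 rad and value of joint bolt_rise above -0.0005 m).
It fails at once if a bystander is pushed or knocked (distance of any of tub, rib, batten, tile_ochre, tile_white, mug, brush from where it was at the start of the episode above 0.03 m).
It also fails if it takes over 72 s, if anything falls off the work surface, if the arm or the gripper's body presses on something with over 40 N, if the wrist force passes 120 N, or if a joint passes its speed limit or range.

ROBOT

A 6-joint arm with a two-finger parallel gripper is mounted at the origin on the work surface. World frame = base frame: x ahead of the robot, y to its left, z up, the work surface at z = 0. Lengths are in m, angles in rad, forces in N, time in s.
With the tool pointing down it reaches from about 0.35 to 0.975 m from the base axis. Payload 7.1 kg.
Tool frame: the origin (TCP) lies at the very end of the fingers, on their centre line; the grasp point (between the pads) lies 19 mm behind it (r.hold_point_z is the distance from the TCP to the grasp point, in m); z points along the fingers, y is the line along which they close (so a half turn about z gives the same grasp; the last joint's range is limited). The gripper opens to 88 mm and grips with 3 to 60 N. Pads are 20 mm wide; open, the fingers measure 115 mm over their backs; the gripper's body (75 mm by 178 mm) begins 61 mm behind the grasp point.
Start: joints at [-1.129, 0.423, 1.63, -0, 1.089, -0.019], TCP at [0.278, -0.56, 0.223] pointing down, gripper open.
Joint ranges: [-3, 3], [-0.9, 2.11], [0.09, 2.58], [-1.31, 4.45], [0.11, 2.69], [-2.54, 2.54]. Speed limits (rad/s): [2.39, 2.39, 3.01, 3.14, 3.14, 3.14].

INTERFACE

Orientations are given as a unit quaternion [x, y, z, w].
In Python, from workcell import r, solver, eyes gives the robot as it stands. Calls block until the motion is done:
- r.goto(position, orientation): joint-space move of the TCP to a pose.
- r.move_l(position, attitude=None, v=0.15, threshold=None): straight line of the TCP; attitude=None keeps the orientation; v is the mean speed in m/s. With threshold (N) it stops when the force on the tool has changed by that much, and returns True; else False.
- r.set_joints(angles): joint-space move.
- r.move_gripper(opening, force=None): finger opening in m; force is the grip in N (None keeps the last); returns when the fingers have stopped.
- r.sleep(seconds).
- solver.inverse_kinematics(position, orientation): joint angles nearest the present ones, or None.
- eyes.snapshot(name): name is "side" or "top"; returns the picture (480x640x3 uint8, red, green, blue); there is no depth.
- eyes.calibration(name): a dict with "fx", "fy", "cx", "cy" (pixels), "k1" (the pictures are not rectified: a ray, as slopes to the right and down, at radius r is drawn at 1 + k1 r^2 times it, then the intrinsics apply), "R" (3x3) and "t" (3): a world point X has camera coordinates R X + t. Camera axes: x right, y down, z forward; pixel columns grow to the right and rows downward; lengths in m; the calibration is good to about 2 mm. A picture is of the moment at which its call begins. calibration takes no time and is no camera call.
A pose or a line that the arm cannot do raises r.Unreachable and nothing moves.
- r.close_job(): hands the job in; it is judged then, once.
Readings, each from a call of its own:
- r.read_clock(): time.
- r.read_joint_positions(): joint angles.
- r.read_joint_vel(): joint speeds.
- r.read_tau(): joint torques, N m.
- r.read_position(): TCP position.
- r.read_eef_rot(): TCP orientation.
- r.read_ft_force(): force on the tool from outside, world axes, zero at the start.
- r.read_ft_torque(): the same for the moment, N m.
- r.read_width(): finger opening in m.
- r.read_grip_force(): force on a finger pad.
Only numpy, scipy, OpenCV 4.12 (cv2) and the standard library are available. Lean on these libraries where they do the work, as an engineer would, in place of code of your own. Each camera call takes 0.05 s, during which the arm holds its last target. There are 200 camera calls.

## Working session

There is one attempt and no reset: what is moved stays moved. The work goes in short steps, each a Python script; the robot and the scene stay as the last script left them, time stands still between calls to the robot, and variables do not carry over. Pictures are saved under pics/ and viewed, at most 10 in all, crops included, and the job is handed in when it is done.

```bash
ls; mkdir -p pics
python3 - <<'E'
from workcell import r,solver,eyes
import cv2
for n in("top","side"):
    cv2.imwrite(f"pics/{n}0.png",eyes.snapshot(n)[:,:,::-1]); print(n,eyes.calibration(n))
print(r.read_clock(),r.read_eef_rot(),r.hold_point_z)
E
```

```text
pics
top {'fx': 434.468931669894, 'fy': 434.468931669894, 'cx': 318.82419900240694, 'cy': 251.5650172458985, 'k1': 0.024815130045382244, 'R': array([[-2.19764911e-02, -9.99758486e-01,  5.88796333e-05],
       [-9.92371863e-01,  2.18069739e-02, -1.21336482e-01],
       [ 1.21305894e-01, -2.72498062e-03, -9.92611432e-01]]), 't': array([0.0195935 , 0.54785454, 0.97506472])}
side {'fx': 608.7396763572792, 'fy': 608.7396763572792, 'cx': 314.090919341302, 'cy': 234.5830363411251, 'k1': 0.007485800746226479, 'R': array([[-0.93965322, -0.3416781 ,  0.0175473 ],
       [-0.25300216,  0.65942857, -0.70791516],
       [ 0.23030791, -0.66963426, -0.70607947]]), 't': array([0.49347362, 0.16910251, 1.63348104])}
0.1 [ 9.73574212e-01  2.28369909e-01 -1.54660419e-04 -6.44462290e-04] 0.0187
```

View pics/top0.png

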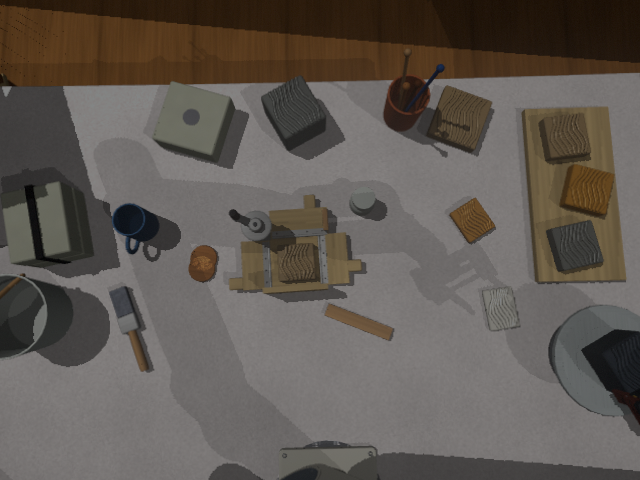

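View pics/side0.png

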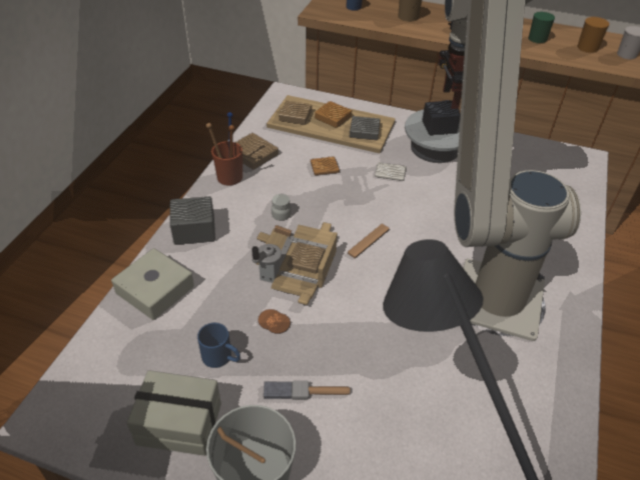

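The top view shows the box near (298,262). The left ear is at about (236,284), the right ear at (357,265), the end ear at (309,201) and the post and crank at (257,226)/(235,215). I'll zoom in to get finer positions.

```bash
cat > h.py <<'E'
from workcell import r,solver,eyes
import numpy as np, cv2
def ray(n,uv):
    c=eyes.calibration(n); R,t=np.array(c["R"]),np.array(c["t"])
    K=np.array([[c["fx"],0,c["cx"]],[0,c["fy"],c["cy"]],[0,0,1]])
    p=cv2.undistortPoints(np.array([[uv]],float),K,np.array([c["k1"],0,0,0.]))[0,0]
    return -R.T@t, R.T@np.array([p[0],p[1],1])
def onplane(n,uv,z):
    o,d=ray(n,uv); return o+d*(z-o[2])/d[2]
def px(n,X):
    c=eyes.calibration(n)
    q=np.array(c["R"])@X+np.array(c["t"]); s=q[:2]/q[2]; s=s*(1+c["k1"]*(s@s))
    return np.array([c["fx"]*s[0]+c["cx"],c["fy"]*s[1]+c["cy"]])
E
python3 - <<'E'
from h import *
t=cv2.imread("pics/top0.png")[185:305,220:380]
t=cv2.convertScaleAbs(t,alpha=1.5)
cv2.imwrite("pics/c1.png",cv2.resize(t,(800,600),interpolation=cv2.INTER_CUBIC))
t=cv2.imread("pics/side0.png")[212:312,240:350]
cv2.imwrite("pics/c2.png",cv2.resize(cv2.convertScaleAbs(t,alpha=1.5),(660,600),interpolation=cv2.INTER_CUBIC))
E
```

```text
(no output)
```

View pics/c1.png

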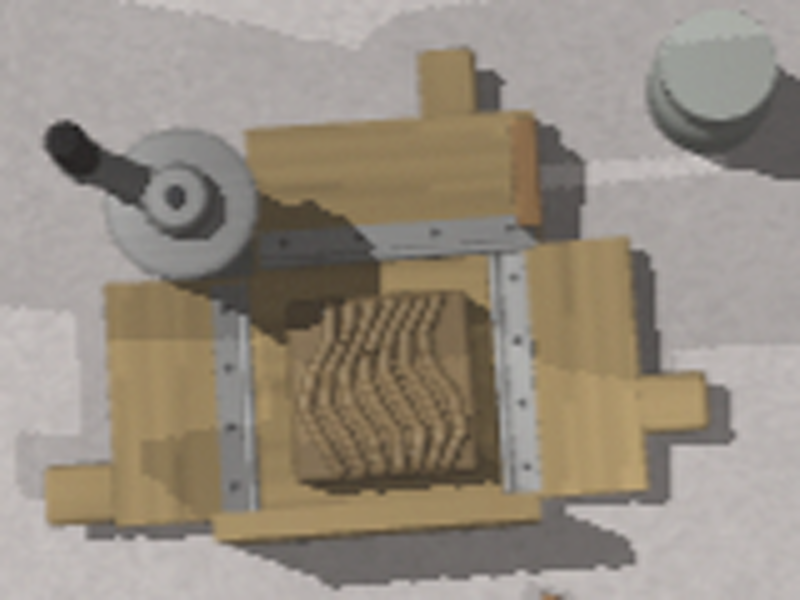

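View pics/c2.png

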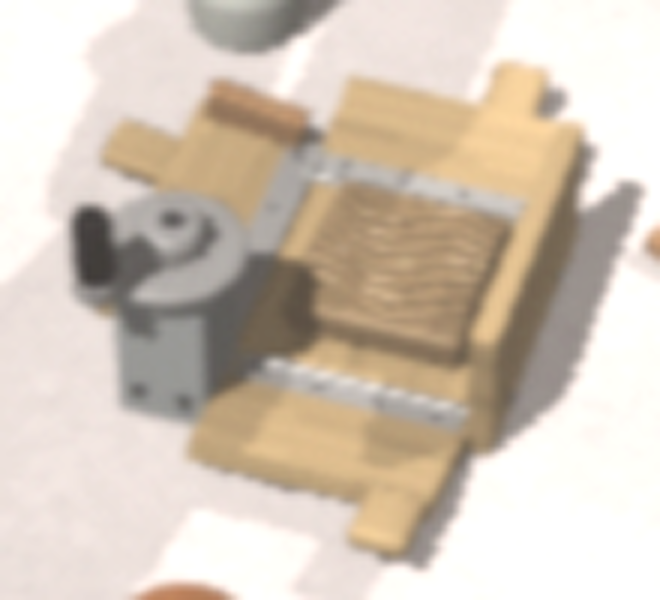

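Run:
```python
from h import *
T=lambda u,v:np.array([220+u/5-.4,185+v/5-.4]); S=lambda u,v:np.array([240+u/6-.4,212+v/6-.4])
def tri(a,b):
    o1,d1=ray("top",T(*a));o2,d2=ray("side",S(*b))
    st=np.linalg.lstsq(np.c_[d1,-d2],o2-o1,rcond=None)[0]
    p,q=o1+d1*st[0],o2+d2*st[1]; return (p+q)/2,np.linalg.norm(p-q)
f=lambda a:np.round(np.array(a)*1000,1)
for n,a,b in [("left ear tip mid",(47,494),(378,545)),("left ear ctr",(78,494),(388,522)),("right ear tip",(705,400),(520,68)),("end ear tip",(446,48),(115,140)),
 ("bolt",(177,196),(175,217)),("handle top",(68,140),(92,210)),("tile corner",(300,480),(462,362)),
 ("cleat +x end",(512,113),(215,83))]:
    p,e=tri(a,b); print(n,f(p),f(e))
for n,a in dict(Lh1=(243,300),Lh1b=(252,300),Lh2=(250,510),Lh2b=(258,510),Rh1=(498,255),Rh2=(512,492),Eh1=(260,267),Eh2=(530,243)).items(): print(n,f(onplane("top",T(*a),.012)))
for n,a in dict(earL1=(47,467),earL2=(47,522),earR1=(705,372),earR2=(708,427),earE1=(418,50),earE2=(473,46),WL1=(106,285),WL2=(116,525),WR1=(628,238),WR2=(648,490),WE1=(247,130),WE2=(532,112)).items(): print(n,f(onplane("top",T(*a),.012)))
print("plate",f(onplane("top",T(181,204),.09)), "bolt",f(onplane("top",T(177,196),.12)))
```

```text
left ear tip mid [478.9 217.8  21.5] 1.4
left ear ctr [479.1 203.6  20.8] 0.5
right ear tip [518.3 -89.5  18.7] 2.7
end ear tip [687.1  28.1  18.7] 3.2
bolt [601.9 144.2 109.3] 0.9
handle top [620.6 184.4 145.4] 1.1
tile corner [482.7 100.6  15.9] 2.2
cleat +x end [648.2  -2.6  43. ] 5.2
Lh1 [570.1 127.3  12. ]
Lh1b [570. 123.  12.]
Lh2 [470.5 124.8  12. ]
Lh2b [470.4 121.   12. ]
Rh1 [589.    5.8  12. ]
Rh2 [476.2   1.7  12. ]
Eh1 [585.7 119.1  12. ]
Eh2 [594.5  -9.6  12. ]
earL1 [492.8 219.9  12. ]
earL2 [467.  219.8  12. ]
earR1 [530.9 -90.9  12. ]
earR2 [504.8 -91.4  12. ]
earE1 [689.8  42.1  12. ]
earE2 [691.1  15.5  12. ]
WL1 [578.7 192.3  12. ]
WL2 [464.9 187.6  12. ]
WR1 [595.9 -56.4  12. ]
WR2 [475.8 -62.2  12. ]
WE1 [652.3 124.7  12. ]
WE2 [658.1 -12.1  12. ]
plate [602.4 145.3  90. ] bolt [600.3 142.7 120. ]
```

```bash
cat >> h.py <<'E'
from scipy.spatial.transform import Rotation as Ro
C=np.array([.5295,.0645]); YAW=.045
M=np.array([[np.cos(YAW),-np.sin(YAW)],[np.sin(YAW),np.cos(YAW)]])
W=lambda x,y,z:np.r_[C+M@[x,y],z]
def down(d):          # tool down, fingers closing along d; nearer last joint of the two
    d=np.r_[d,0]/np.linalg.norm(d); z=np.array([0,0,-1.])
    return [Ro.from_matrix(np.c_[np.cross(s*d,z),s*d,z]).as_quat() for s in(1,-1)]
def best(p,d):
    c=[(abs(j[5]),q) for q in down(d) if (j:=solver.inverse_kinematics(p,q)) is not None]
    return min(c,key=lambda a:a[0])[1]
WALL={"left":((-.0432,.060),(0,1),.10),"right":((-.0185,-.060),(0,-1),.07),"end":((.060,-.043),(1,0),.07)}
def lift(n):
    h,o,a0=WALL[n]; h=np.array(h);o=np.array(o)
    def ear(a,dz=-.009):
        c=.084*np.cos(a)+.006*-np.sin(a); z=.012+.084*np.sin(a)-.006*np.cos(a)
        return W(*(h+o*c),max(z+dz,.003))
    p=ear(a0); q=best(p,M@[o[1],o[0]]); up=p.copy(); up[2]=.24
    r.goto(up,q); r.move_gripper(.056,25); r.move_l(p,q,v=.2)
    r.move_gripper(.0,25); print("width",r.read_width(),r.read_grip_force())
    for a in np.linspace(a0,1.5,9)[1:]: r.move_l(ear(a),q,v=.15)
    print("F",r.read_ft_force(),r.read_clock())
    e=ear(1.57); e[:2]-=M@o*.012
    print("stop",r.move_l(e,q,v=.04,threshold=14),r.read_ft_force(),(r.read_position()-ear(1.57))[:2]@(M@o))
    r.move_gripper(.056); 
    t=r.read_position(); t[2]=.24; r.move_l(t,q,v=.3); print("t",r.read_clock())
E
python3 - <<'E'
from h import *
lift("right")
cv2.imwrite("pics/top1.png",eyes.snapshot("top")[:,:,::-1]);s=eyes.snapshot("side")[:,:,::-1]
cv2.imwrite("pics/side1.png",cv2.resize(s[190:330,200:380],None,fx=4,fy=4))
E
```

```text
width 0.027946647383905038 24.99969184398651
F [  1.87634958   0.80570194 -12.26730924] 6.65
stop True [-0.01015482 -5.02073372  0.80405344] 0.0021239319907704977
t 8.2333
```

View pics/side1.png

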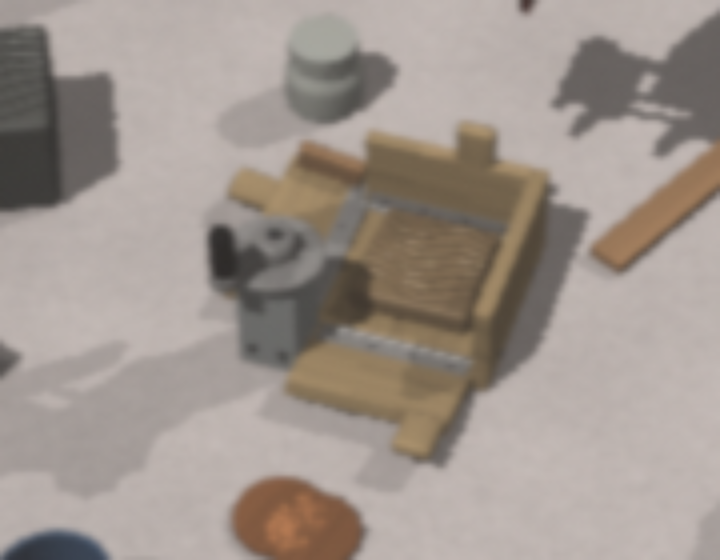

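The right wall is up: its ear is at (478,140) in the crop. The stop test fired on a change in vertical force, though, so I'll regrip it and push horizontally to be sure. Then I'll do the left wall with a better final push.

```bash
python3 - <<'E'
s=open('h.py').read()
s=s.replace('np.linspace(a0,1.5,9)','np.linspace(a0,1.57,9)')
a=s.index('    e=ear(1.57)'); b=s.index('    r.move_gripper(.056); ')
s=s[:a]+'''    push(n,q)
'''+s[b:]
s=s.replace('def lift(n):','''def push(n,q):
    o=np.array(WALL[n][1]); r.sleep(.2); p0=r.read_position(); f0=r.read_ft_force(); e=p0.copy(); e[:2]-=M@o*.016
    print("stop",r.move_l(e,q,v=.04,threshold=12),"dF",r.read_ft_force()-f0,"moved",np.linalg.norm(r.read_position()-p0))
def lift(n):''')
open('h.py','w').write(s)
E
python3 - <<'E'
from h import *
q=r.read_eef_rot(); p=r.read_position(); g=p.copy(); g[2]=.088
r.move_l(g,q,v=.3); r.move_gripper(0,25); print(r.read_width()); push("right",q); r.move_gripper(.056); r.move_l(p,q,v=.3)
lift("left")
t=eyes.snapshot("top")[:,:,::-1];s=eyes.snapshot("side")[:,:,::-1]
cv2.imwrite("pics/b2.png",np.hstack([cv2.resize(t[190:300,220:360],(400,314)),cv2.resize(s[200:310,240:350],(314,314))]))
E
```

```text
0.027752782186363217
stop True dF [-5.86016234 -6.37067781  2.71647977] moved 0.00018118993628086285
width 0.027814460479863155 24.999675750732422
F [  4.95668332  12.3492293  -16.60319092] 16.2167
stop True dF [-5.04976179 -5.01902396 17.21869076] moved 0.00031939100082319
t 17.925
```

View pics/b2.png

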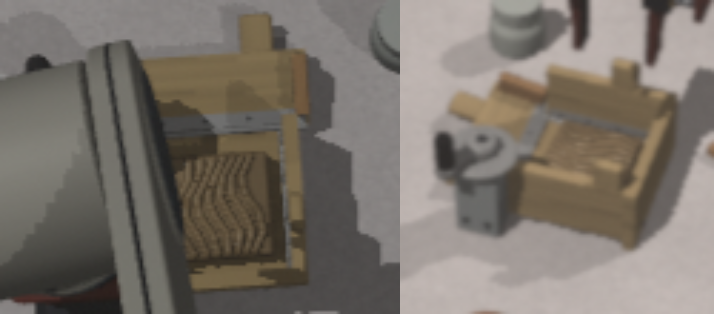

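Both side walls stand upright: each pushed back outward straight away, so they are at their stops. Next is the end wall.

Run:
```python
from h import *
lift("end")
r.goto([.42,-.30,.3],r.read_eef_rot())
t=eyes.snapshot("top")[:,:,::-1];s=eyes.snapshot("side")[:,:,::-1]
cv2.imwrite("pics/top3.png",t);cv2.imwrite("pics/side3.png",s)
cv2.imwrite("pics/b3.png",np.hstack([cv2.resize(t[190:290,220:340],(480,400)),cv2.resize(s[210:310,235:315],(320,400))]))
print(r.read_clock())
```

```text
width 0.027587680270589526 25.002281069755554
F [ 11.58325733   6.36374042 -18.1558306 ] 23.4417
stop True dF [-8.43310479 -5.59071929 16.62201115] moved 0.000171500407660579
t 25.1583
26.6417
```

View pics/b3.png

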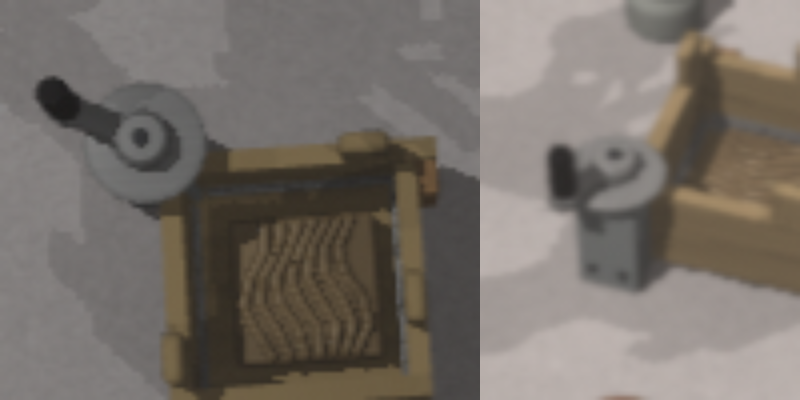

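All three walls are upright and the cleat laps over the right one. The handle top is near pixel (233,213) and the bolt hub near (255,224). Next I'll grip the handle with the fingers closing tangentially, then turn it backward in small steps, pressing down after each one to feel for the drop.

```bash
cat > b.py <<'E'
from h import *
import json
A=W(.076,.076,0)[:2]
def step(st,dth,dz):
    st["th"]+=dth; st["z"]+=dz
    u=np.array([np.cos(st["th"]),np.sin(st["th"])])
    r.move_l(np.r_[np.array(st["c"])+u*st["R"],st["z"]],v=.08)
    F=r.read_ft_force(); st["R"]+=float(np.clip((F[:2]@u)*3e-5,-.0008,.0008))
    return F@np.r_[u,0],F[2]
def save(st): json.dump(st,open("st.json","w"))
E
python3 - <<'E'
from b import *
h=onplane("top",[233.2,213.0],.1475)[:2]; th=float(np.arctan2(*(h-A)[::-1]))
print("axis",A,"handle",h,np.linalg.norm(h-A),"turn",np.pi/4+YAW-th)
u=np.array([np.cos(th),np.sin(th)]); p=np.r_[(A+u*.045+h)/2,.115]
q=best(p,[-u[1],u[0]]); up=p.copy(); up[2]=.24
r.move_gripper(.04,25); r.goto(up,q); r.move_l(p,q,v=.12)
r.move_gripper(0,25); print("w",r.read_width(),r.read_grip_force(),r.read_ft_force(),r.read_clock(),r.read_joint_positions()[5])
d=p[:2]-A; save(dict(th=th,R=float(np.linalg.norm(d)),c=list(A),z=.115,th0=th))
s=eyes.snapshot("side")[:,:,::-1];t=eyes.snapshot("top")[:,:,::-1]
cv2.imwrite("pics/b4.png",np.hstack([cv2.resize(t[180:280,200:320],(480,400)),cv2.resize(s[210:310,235:315],(320,400))]))
E
```

```text
axis [0.60200422 0.14384191] handle [0.61876641 0.183846  ] 0.043373936051055835 turn -0.34361031228586547
w 0.0172155126773329 25.000607951078564 [ 0.28934459 -0.35785252  3.4116068 ] 30.7 0.6681340947458774
```

View pics/b4.png

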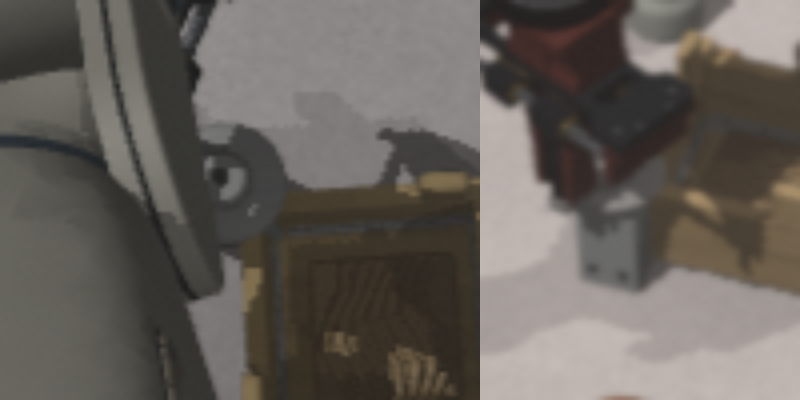

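The fingers hold the handle, at a width of 17 mm. Now I'll turn it backward with press-down tests.

Run:
```python
from b import *
st=json.load(open("st.json"))
for i in range(14):
    fr,fz=step(st,.22,.0003)
    z0=r.read_position()[2]; g=r.read_position(); g[2]=st["z"]-.0065
    hit=r.move_l(g,v=.03,threshold=6); z1=r.read_position()[2]
    st["z"]=float(z1); save(st)
    print(i,"turn %.2f"%(np.pi/4+YAW-st["th"]),"fr %.1f fz %.1f"%(fr,fz),hit,"down %.2f z %.2f R %.1f w %.1f"%((z0-z1)*1e3,z1*1e3,st["R"]*1e3,r.read_width()*1e3),"%.2f"%r.read_clock())
    if z0-z1>.0025: break
```

```text
0 turn -0.56 fr 0.4 fz 3.9 True down 0.80 z 114.68 R 44.2 w 17.4 31.28
1 turn -0.78 fr 2.7 fz 4.4 True down 0.77 z 114.43 R 44.3 w 17.3 31.77
2 turn -1.00 fr 1.4 fz 5.4 True down 0.74 z 114.17 R 44.3 w 17.2 32.26
3 turn -1.22 fr 0.6 fz 7.6 True down 0.84 z 113.73 R 44.3 w 17.4 32.75
4 turn -1.44 fr 1.1 fz 6.7 True down 0.90 z 113.22 R 44.4 w 17.4 33.24
5 turn -1.66 fr 0.1 fz 7.3 True down 1.10 z 112.54 R 44.4 w 17.5 33.73
6 turn -1.88 fr 1.0 fz 7.6 True down 1.24 z 111.68 R 44.4 w 17.5 34.21
7 turn -2.10 fr 0.8 fz 5.7 True down 4.31 z 107.52 R 44.4 w 17.4 34.73
```

The press went down 4.3 mm near turn −2.0, which looks like the drop. To confirm it, I'll let go and touch the top of the handle, which should be at 144 mm if the rise is 0.

Run:
```python
from b import *
st=json.load(open("st.json"))
r.move_gripper(.036,25); p=r.read_position(); u=p.copy(); u[2]=.156
r.move_l(u,v=.2); r.move_gripper(0,25); g=u.copy(); g[2]=.138
hit=r.move_l(g,v=.03,threshold=4); z=r.read_position()[2]; print(hit,"top z",z, r.read_ft_force())
r.move_l(u,v=.1); r.move_gripper(.036,25)
g=p.copy(); g[2]=.1125; r.move_l(g,v=.15); r.move_gripper(0,25); st["z"]=.1125; save(st)
print(r.read_width(),r.read_ft_force(),r.read_clock())
```

```text
True top z 0.14343841449577616 [-2.87786112  0.26097773  7.96078198]
0.017259670838861776 [-1.66518847  0.84240745  3.9394974 ] 38.6667
```

The handle top is at 143.4 mm, so the bolt has dropped. Now one turn forward, following the thread down.

Run:
```python
from b import *
st=json.load(open("st.json"))
n=24; d=(2*np.pi+.1)/n
for i in range(n):
    fr,fz=step(st,-d,-.0052/n); save(st)
    if i%3==2: print(i,"fr %.1f fz %.1f R %.1f w %.1f"%(fr,fz,st["R"]*1e3,r.read_width()*1e3),"%.2f"%r.read_clock())
    if abs(fz)>40 or abs(fr)>40: print("high",fr,fz); break
```

```text
2 fr 2.8 fz 4.9 R 44.7 w 17.2 39.58
5 fr 1.5 fz 4.7 R 44.9 w 17.3 40.48
8 fr 1.9 fz 4.7 R 45.0 w 17.4 41.38
11 fr 0.4 fz 7.7 R 45.1 w 17.0 42.27
14 fr -0.1 fz 9.7 R 45.1 w 17.4 43.17
17 fr -3.0 fz 9.8 R 44.9 w 17.6 44.08
20 fr -1.9 fz 7.7 R 44.6 w 17.5 44.98
23 fr 0.1 fz 7.2 R 44.6 w 17.3 45.88
```

Run:
```python
from b import *
r.move_gripper(.036,25); p=r.read_position(); u=p.copy(); u[2]=.152
r.move_l(u,v=.2); r.move_gripper(0,25); 
s=eyes.snapshot("side")[:,:,::-1];t=eyes.snapshot("top")[:,:,::-1]
cv2.imwrite("pics/b5.png",np.hstack([cv2.resize(t[180:280,200:320],(480,400)),cv2.resize(s[210:310,235:335],(320,320))[:,:] if 0 else cv2.resize(s[210:310,235:315],(320,400))]))
g=u.copy(); g[2]=.130
hit=r.move_l(g,v=.03,threshold=4); print(hit,"top z",r.read_position()[2])
r.move_l(u,v=.1); r.move_gripper(.036,25)
r.move_l(p,v=.15); r.move_gripper(0,25)
print(r.read_width(),r.read_grip_force(),r.read_ft_force(),r.read_clock())
```

```text
True top z 0.13826788430454717
0.017469119382571403 25.000866567716002 [-0.60069511  0.4330404   4.6862638 ] 49.9667
```

View pics/b5.png

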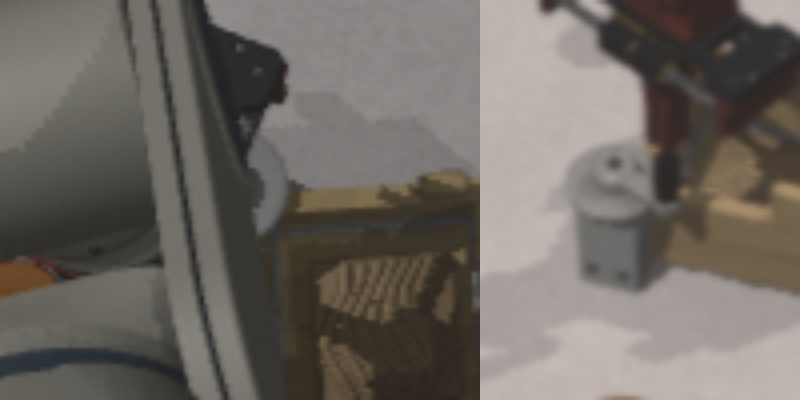

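The handle top is at 138.3 mm, 5.2 mm below where it was after the drop, so the bolt has made one turn. The walls are still up and the handle is gripped again. Handing in.

```bash
python3 -c "
from workcell import r
r.sleep(.5);print(r.read_grip_force(),r.read_width());print(r.close_job())"
```

```text
25.001987605273825 0.017520267050741008
the job is handed in; nothing more can be done
None
```

I handed the job in at about 50 s with all three walls up, the bolt dropped into its thread and turned one turn forward (5.2 mm down), and the gripper holding the crank's handle; no verdict was returned.

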